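Load a measuring pallet and lock it to its dock with the cam lever

ROBOT

A 7-joint arm with a two-finger parallel gripper is mounted at the origin on the work surface. World frame = base frame: x ahead of the robot, y to its left, z up, the work surface at z = 0. Lengths are in m, angles in rad, forces in N, time in s.
With the tool pointing down it reaches from about 0.425 to 1.025 m from the base axis. Payload 3.6 kg.
Tool frame: the origin (TCP) lies midway between the tips of the shut fingers; the grasp point (between the pads) lies 19 mm behind it (ctrl.grip_point_offset is the z of the grasp point in the tool frame, in m); z points along the fingers, y is the line along which they close (so a half turn about z gives the same grasp; the last joint's range is limited). The gripper opens to 85 mm and grips with 20 to 120 N. Pads are 22 mm wide; open, the fingers measure 114 mm over their backs; the gripper's body (76 mm by 85 mm) begins 54 mm behind the grasp point. The pads swing forward as they close: fully open they stand 13 mm farther back than shut.
Start: joints at [-0.093, 0.591, 0.048, 1.609, -0.033, 0.943, -0.034], TCP at [0.725, 0, 0.231] pointing down, gripper open.
Joint ranges: [-2.69, 2.69], [-0.47, 2.24], [-1.27, 1.36], [0.19, 2.51], [-1.53, 4.68], [0.08, 2.07], [-3.09, 3.09]. Speed limits (rad/s): [2.57, 2.57, 3.14, 3.14, 3.14, 3.14, 3.14].

INTERFACE

Orientations are given as a 3x3 rotation matrix whose columns are the frame's x, y, z axes.
In Python, from bench import ctrl gives the robot as it stands.
- The arm moves only by the shell command python3 inch.py 'ROWS' [OPENING]. ROWS is a JSON object whose key "rows" holds a list of rows, 1 to 10 of them, each of 4 numbers: dx, dy, dz in m, then a turn about the tool's z in rad; each row shifts and turns the commanded pose from where the row before left it, along the tool's axes as they then stand; what a row does not reach is not made up. A row lasts 1/8 s, in which the tool goes at most 0.0625 m and 0.188 rad, less where a joint would pass 70% of its speed; a pose out of reach is approached as far as the arm can. OPENING is the finger opening in m, set as the command begins (- or left out keeps the last). The fingers move at their own pace and stop on an object; the grip force is fixed at half the most. Time passes only in rows, so rows that do not move let the fingers close. It prints the time, the measured TCP pose, the force, the opening and the grip force at its end. Input that does not fit is refused with a message, and nothing moves.
- ctrl.sense(): the state, without advancing time (a new reading comes with each control period).
- ctrl.capture(name): name is "scene" or "side" or "wrist"; returns a dict with "pixels" (384x512x3 uint8, red, green, blue), "fx", "fy", "cx", "cy" (pixels), "T" (4x4, takes a point from camera to world coordinates). Camera axes: x right, y down, z forward; pixel columns grow to the right and rows downward; lengths in m; the calibration is good to about 2 mm. A picture is of the moment at which its call begins. There is no depth.
- ctrl.close_job(): hands the job in; it is judged then, once.
The state is a dict: "t": time; "qpos": joint angles; "qd": joint speeds; "joint_efforts": joint torques, N m; "position": TCP position; "tool_rot": TCP orientation; "ft_force": force on the tool from outside, world axes, zero at the start; "wrist_torque": the same for the moment, N m; "grip_width": finger opening in m; "gripper_force": force on a finger pad.
Only numpy, scipy, OpenCV 4.12 (cv2) and the standard library are available. Lean on these libraries where they do the work, as an engineer would, in place of code of your own. Each camera call takes 0.05 s, during which the arm holds its last target. There are 200 camera calls.

TASK

First swing the cam lever of the docking fixture fully open, then lay the machined block flat in the pallet's pocket, its long side along the pocket, and let go of it. Then slide the pallet along its rails up to the dock's spring buffers, and turn the lever a quarter turn clockwise, right to its stop, so that its hook catches the pallet's stud and draws the pallet tight against the dock. Leave the lever locked and let go, and leave the flange, the screwdriver and the jar where they are.

Things in the scene. Friction and masses are not known exactly. Their poses are not given: they have to be found in the camera images.
- fixture: Docking fixture fixed to the bench: dark steel base plate 130 (x) x 300 (y) x 12 mm, two greased rails along y (inner faces at x = -46 and +46, with lips over the pallet's edges from x = 40 out, tops at z = 33.5), and at its +y end the grey dock block 120 x 60 mm (y = 90 to 150, top at z = 44). Origin: centre of the base's underside, on the bench; z up. The pallet is drawn along +y.
- dock_face (a point): Middle of the dock's face, which looks to the fixture's -y, level with the base plate's top (12 mm over the bench). Axes as the fixture's. Two brass buffer pins (12 mm thick, at x = -32 and +32, 19 mm above this point) stick out 8 mm; each is sprung at 0.7 N per mm and can be pushed in flush.
- cam_axis (a point): Point on the cam's upright turning axis, on the dock's top (44 mm over the bench), 14 mm beyond the dock face. Axes as the fixture's. The hook is a spiral bar 50 to 58 mm over the bench, at most 60 mm from the axis; turned from open it meets the stud at about 0.4 rad, pulls up to 1.35 rad, then only holds.
- cam (a joint): Angle of the cam lever, rad, clockwise from above about cam_axis. 0 = open: the lever points along the fixture's -x, the hook's mouth is open to the pallet's stud. 1.57 = locked: the lever points along +y and the hook holds the stud. Stops at 0 and 1.60. Stiff (0.12 N m), stays where left. Starts partly or wholly shut, where the hook bars the stud's way.
- lever_grip (a point): Point on the lever's upright black round grip, 22 mm thick, 85 mm from the cam's axis; the point is 90 mm over the bench, the grip's top 100 mm, and it is free to hold from 60 mm up. Axes: x points from the grip to the cam's axis, z up.
- pallet: Loose aluminium pallet sliding between the rails and under their lips, 90 (x) x 170 (y) x 16 mm, 0.6 kg. 32 mm high head at its +y end with a steel stud 14 mm thick, top 56 mm up, 18 mm behind the front. Origin: centre of underside; y as the fixture's. Starts 42 to 60 mm off the dock; lightly against the buffers it is 8 mm off. The hook catches the stud from up to 12 mm off.
- pallet_face (a point): Middle of the lower edge of the pallet's front (+y) face, 85 mm from the pallet's origin. Level with dock_face; the two meet when the pallet is tight against the dock (a locked hook leaves about half a millimetre).
- pocket (a point): Centre of the floor of the pallet's pocket, 16 mm above its underside (28 mm over the bench). Pocket 62 (x) x 88 (y) mm inside, rims 8 mm high (at +y the pallet's head, 16 mm above the floor). Axes as the pallet's.
- fin_top (a point): Middle of the top of the pallet's pushing fin at its rear (-y) end: 16 mm thick (x), 26 mm long (y), standing 46 mm above the pallet's deck, top 74 mm over the bench. Pinch it across x, or push it from behind. Axes as the pallet's.
- block: The loose machined steel-coloured block to be measured, about 0.35 kg: a slab 50 (x) x 76 (y) x 22 mm with a raised rectangular lug 28 (x) x 40 (y) x 30 mm on its middle, total height 52 mm. Origin: centre of its underside; z up. Either end may face the dock.
- flange: Bystander: a round turned steel flange, 68 mm wide foot, 40 mm tall. Origin: centre of its underside. It and the block may have changed places.
- driver: Bystander: a screwdriver 190 mm long, lying on the bench beyond the fixture. Its own x runs from handle to tip.
- jar: Bystander: a closed jar 64 mm wide and 90 mm tall on the left. Origin: centre of its underside.

How it is judged:
By the outcome, as a careful person would: the job done as asked, in the order asked, and still so for the second after the job is handed in, with the robot touching nothing.
It also fails if it takes over 72 s, if anything falls off the work surface, if the arm or the gripper's body presses on something with over 40 N, if the wrist force passes 120 N, or if a joint passes its speed limit or range.

## Working session

There is one attempt and no reset: what is moved stays moved. The work goes in short steps, Python scripts to look and compute and a shell command to move; the robot and the scene stay as the last step left them, time stands still between calls to the robot, and variables do not carry over. Pictures are saved under pics/ and viewed, at most 10 in all, crops included, and the job is handed in when it is done.

```bash
ls; mkdir -p pics
python3 - <<'E'
from bench import ctrl
import cv2,pickle,numpy as np
d={}
for n in("scene","side","wrist"):
    c=ctrl.capture(n);d[n]=c;cv2.imwrite(f"pics/{n}0.png",c["pixels"][:,:,::-1]);print(n,c["fx"],c["cx"],c["cy"],np.round(c["T"],3).tolist())
pickle.dump(d,open("c0.pkl","wb"))
a=cv2.resize(d["scene"]["pixels"],(800,600),interpolation=cv2.INTER_CUBIC);cv2.imwrite("pics/sceneL.png",a[:,:,::-1])
a=cv2.resize(d["side"]["pixels"],(800,600),interpolation=cv2.INTER_CUBIC);cv2.imwrite("pics/sideL.png",a[:,:,::-1])
s=ctrl.sense();print(s["tool_rot"],ctrl.grip_point_offset,s["t"])
E
```

```text
bench.py
inch.py
pics
scene 357.14123001648164 259.13138259163304 192.61004486869155 [[-0.393, 0.677, -0.622, 1.234], [0.919, 0.301, -0.253, 0.345], [0.016, -0.671, -0.741, 0.837], [0.0, 0.0, 0.0, 1.0]]
side 478.8548195185983 264.6171996028369 198.25070752403016 [[-0.954, -0.171, 0.246, 0.235], [-0.299, 0.6, -0.742, 1.174], [-0.021, -0.781, -0.624, 1.036], [0.0, 0.0, 0.0, 1.0]]
wrist 306.5765065728874 259.6270874911324 195.2797110453331 [[1.0, 0.001, -0.002, 0.724], [0.0, -0.962, -0.272, 0.07], [-0.002, 0.272, -0.962, 0.373], [0.0, 0.0, 0.0, 1.0]]
[[-4.94150426e-05  9.99998441e-01 -1.76517607e-03]
 [ 9.99999991e-01  4.91946703e-05 -1.24887573e-04]
 [-1.24800541e-04 -1.76518223e-03 -9.99998434e-01]] -0.0187 0.15
```

View pics/sceneL.png

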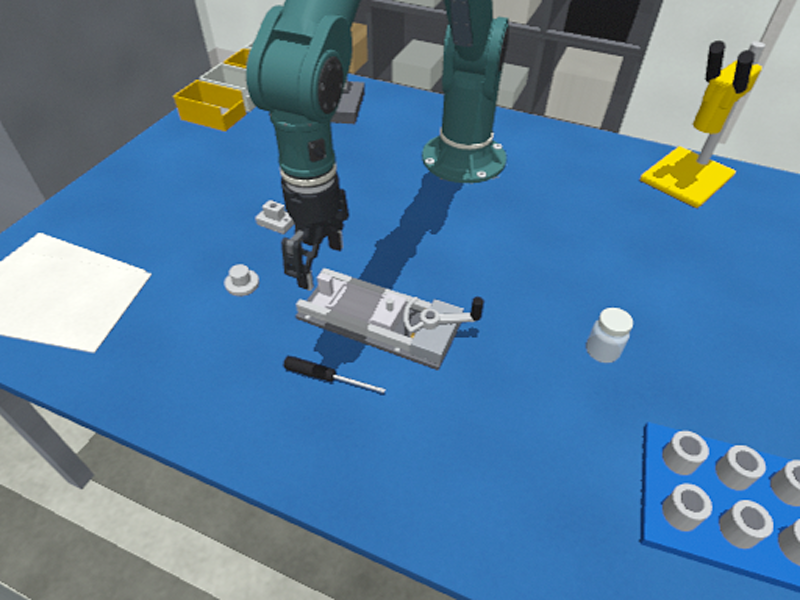

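View pics/sideL.png

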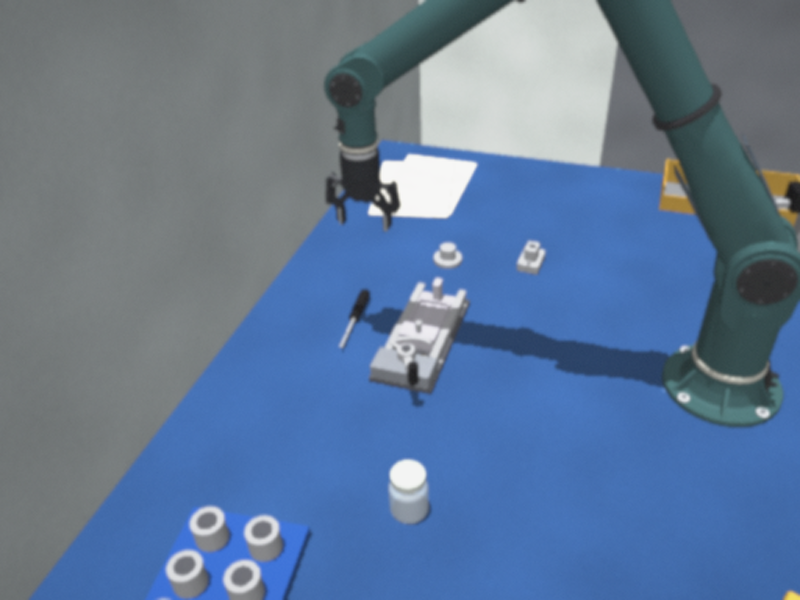

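The scene view shows the fixture around (380,315), with its lever grip at (477,308), shut and pointing towards +y. The block is at (272,215), the flange at (240,280), the driver at (335,375) and the jar at (610,335). Next I'll enlarge crops.

Run:
```python
import cv2,pickle
d=pickle.load(open("c0.pkl","rb"))
a=d["scene"]["pixels"][120:240,140:320,::-1]
cv2.imwrite("pics/sc1.png",cv2.resize(a,(792,528),interpolation=cv2.INTER_CUBIC))
a=d["side"]["pixels"][140:260,210:370,::-1]
cv2.imwrite("pics/si1.png",cv2.resize(a,(800,600),interpolation=cv2.INTER_CUBIC))
a=d["wrist"]["pixels"][:,:,::-1]
cv2.imwrite("pics/wr1.png",cv2.resize(a,(800,600),interpolation=cv2.INTER_CUBIC))
```

```text
(no output)
```

View pics/sc1.png

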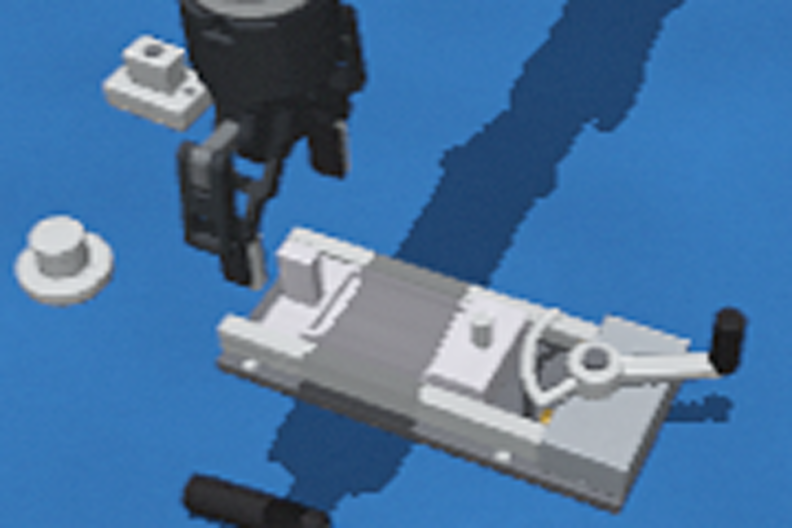

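View pics/si1.png

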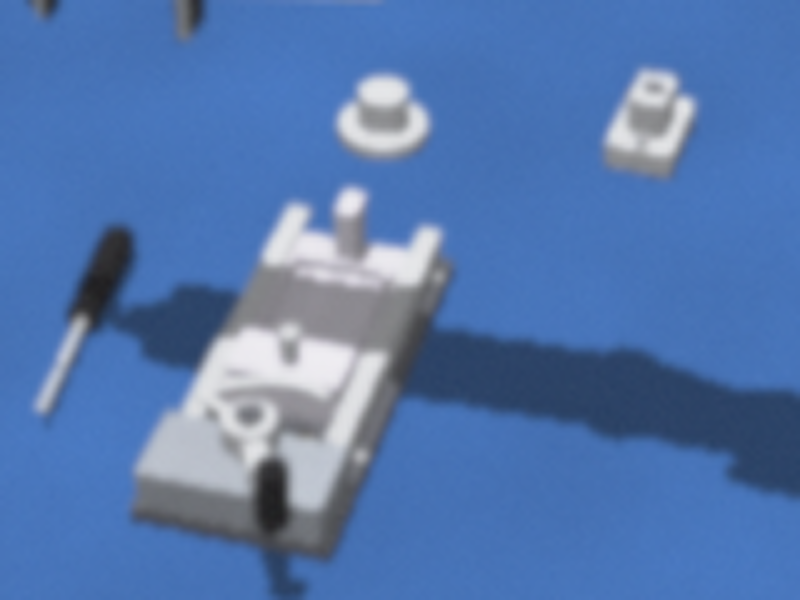

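View pics/wr1.png

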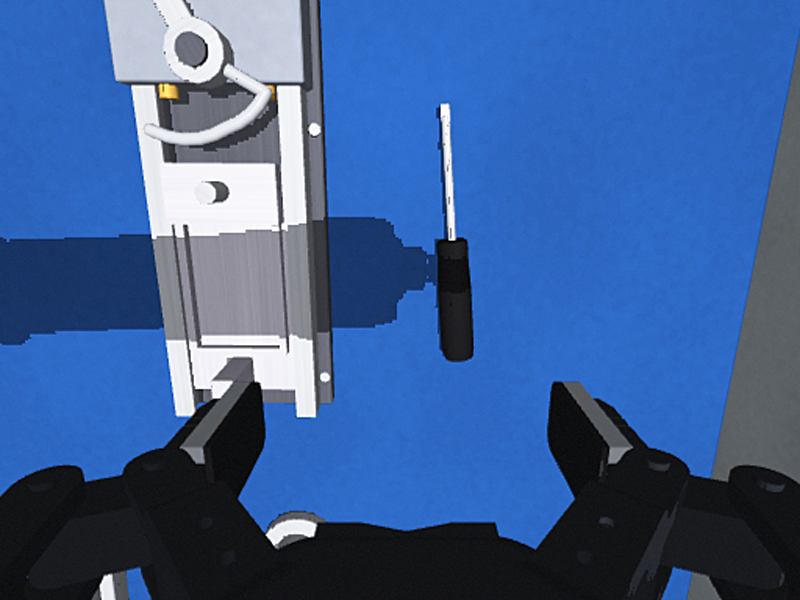

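The crops show these, in crop pixels:
- **Wrist:** hub (192,48), dock corners (116,81) and (303,82), stud (206,192).
- **Side:** block lug top about (655,88), slab corners (605,148), (672,163) and (697,97).
- **Scene:** fin (305,240), grip (729,315), lug top (153,55).

Next I'll fit the poses.

```bash
cat > h.py <<'E'
import numpy as np,pickle
from scipy.optimize import least_squares
S={"wrist":(.64,0,0),"scene":(1/4.4,140,120),"side":(.2,210,140)}
def proj(c,P):
    T=c["T"];p=(np.asarray(P)-T[:3,3])@T[:3,:3]
    return np.stack([c["fx"]*p[:,0]/p[:,2]+c["cx"],c["fy"]*p[:,1]/p[:,2]+c["cy"]],1)
def ray(c,uv,z):
    T=c["T"];d=T[:3,:3]@[(uv[0]-c["cx"])/c["fx"],(uv[1]-c["cy"])/c["fy"],1];o=T[:3,3]
    return o+d*(z-o[2])/d[2]
def px(n,u): s,a,b=S[n];return np.array([u[0]*s+a,u[1]*s+b])
def fit(d,obs,x0):
    # obs: (cam,(X,Y,Z)mm,(u,v)) ; one planar pose + a small pixel shift per camera, held near 0
    cams=sorted({o[0] for o in obs})
    def f(x):
        c,s=np.cos(x[2]),np.sin(x[2]);r=[]
        for n,P,u in obs:
            P=np.array(P)/1e3;W=[[x[0]+c*P[0]-s*P[1],x[1]+s*P[0]+c*P[1],P[2]]]
            r.append(proj(d[n],W)[0]+x[3+2*cams.index(n):5+2*cams.index(n)]-px(n,u))
        return np.r_[np.ravel(r),x[3:]*.7]
    s=least_squares(f,np.r_[x0,np.zeros(2*len(cams))],loss="soft_l1",x_scale=np.r_[.01,.01,.05,np.ones(2*len(cams))])
    return s.x,f(s.x)[:2*len(obs)].reshape(-1,2)
E
python3 - <<'E'
from h import *
np.set_printoptions(precision=4,suppress=True)
d=pickle.load(open("c0.pkl","rb"))
F=[("wrist",(-60,90,44),(116,81)),("wrist",(60,90,44),(303,82)),("wrist",(65,-150,12),(333,403)),
("scene",(-60,150,44),(688,345)),("scene",(65,150,0),(618,512)),("scene",(65,-150,0),(217,367)),("scene",(-60,90,44),(607,318)),
("side",(60,90,44),(165,412)),("side",(60,150,44),(135,482)),("side",(-60,150,44),(320,520)),("side",(65,150,0),(133,520)),("side",(-65,150,0),(330,558)),("side",(-65,-150,12),(452,262))]
x,r=fit(d,F,[.65,.1,0]);print("fix",x);print(r.T)
c,s=np.cos(x[2]),np.sin(x[2]);print("camaxis",x[0]-s*.104,x[1]+c*.104)
for n,u,z in[("wrist",(205,192),.056),("side",(290,328),.056),("scene",(483,320),.056),("side",(352,192),.074),("scene",(303,243),.074),
 ("scene",(729,315),.1),("side",(270,462),.1),("side",(655,88),.052),("scene",(153,55),.052),("side",(383,90),.04),("scene",(58,235),.04),("wrist",(192,48),.06)]:
    W=ray(d[n],px(n,u),z);L=W[:2]-x[:2];print(n,u,W,"fix",c*L[0]+s*L[1],-s*L[0]+c*L[1])
for lx,ly in((25,38),(38,25)):
  pass
W=[ray(d["side"],px("side",u),z)[:2] for u,z in[((605,148),.022),((672,163),.022),((697,97),.022),((605,163),0),((670,178),0),((640,70),.052),((680,73),.052),((671,105),.052),((629,100),.052)]]
print(W);
for i,j in((0,1),(1,2),(3,4),(5,6),(6,7),(7,8),(8,5)):e=W[j]-W[i];print(i,j,np.hypot(*e),np.arctan2(e[1],e[0]))
E
```

```text
fix [ 0.5984  0.0333 -0.0064 -0.1705  0.2014  0.6427  1.2916  0.2914 -0.134 ]
[[-1.0569  0.8138 -0.0448  0.3133  0.0994 -0.2324 -0.0889  0.2313 -0.4561
   0.2223 -0.74   -0.0719  0.3761]
 [-0.0594  0.1617 -0.035  -1.207   1.1334  0.9688 -1.2198 -0.1334 -1.6424
  -1.4509  0.8598  1.7754 -0.1861]]
camaxis 0.5990681796453731 0.13728149005208456
wrist (205, 192) [0.5938 0.056  0.056 ] fix -0.004787717773932675 0.02265748915218703
side (290, 328) [0.6001 0.0423 0.056 ] fix 0.001654026879822112 0.008985197376980327
scene (483, 320) [0.5904 0.0535 0.056 ] fix -0.008163121563823808 0.02019492292999298
side (352, 192) [ 0.5956 -0.0872  0.074 ] fix -0.001996306616891349 -0.12050999205335561
scene (303, 243) [ 0.5904 -0.081   0.074 ] fix -0.007260931313912388 -0.11436387558371487
scene (729, 315) [0.5592 0.2111 0.1   ] fix -0.04032741916181677 0.17755913963379719
side (270, 462) [0.5591 0.2121 0.1   ] fix -0.040424383787029325 0.17854105597919487
side (655, 88) [ 0.4257 -0.3003  0.052 ] fix -0.17054595242333592 -0.3346981252737794
scene (153, 55) [ 0.4353 -0.3017  0.052 ] fix -0.16095298076942682 -0.336029767215055
side (383, 90) [ 0.6214 -0.2613  0.04  ] fix 0.02492520609362261 -0.29447834929124383
scene (58, 235) [ 0.6257 -0.2632  0.04  ] fix 0.029221460942143916 -0.29634615151706645
wrist (192, 48) [0.5971 0.139  0.06  ] fix -0.0019479295212571101 0.1057201888424854
[array([ 0.4524, -0.2579]), array([ 0.4022, -0.2525]), array([ 0.3991, -0.3418]), array([ 0.4533, -0.27  ]), array([ 0.404 , -0.2643]), array([ 0.4407, -0.3209]), array([ 0.4116, -0.3249]), array([ 0.4106, -0.2816]), array([ 0.441 , -0.2798])]
0 1 0.050422108108286075 3.034446341073744
1 2 0.08932614907809512 -1.6053657001046528
3 4 0.049683704928855904 3.026919347155208
5 6 0.029338344024725477 -3.0063058738352098
6 7 0.043322299942655594 1.5934948525281816
7 8 0.030470859869521503 0.05993813590061266
8 5 0.041181015909663506 -1.5796015485283081
```

```bash
python3 inch.py '{"rows": [[0.042,-0.033,0.01,0],[0.042,-0.033,0.01,0],[0.042,-0.033,0.01,0],[0.042,-0.033,0.01,0],[0.042,-0.033,0.01,0],[0,0,0,0]]}' 0.085
python3 - <<'E'
from bench import ctrl
import cv2,pickle
c=ctrl.capture("wrist");s=ctrl.sense();pickle.dump(c,open("c1.pkl","wb"));print(s["position"],s["tool_rot"])
cv2.imwrite("pics/w2.png",cv2.resize(c["pixels"],(800,600))[:,:,::-1])
E
```

```text
t: 0.9
position: [0.5553, 0.2154, 0.1801]
tool_rot: [[-0.01, 1.0, -0.005], [1.0, 0.01, 0.002], [0.002, -0.005, -1.0]]
ft_force: [0.5, -0.2, 0.0]
grip_width: 0.0851
gripper_force: 0.0
[0.55792339 0.21244108 0.18070826] [[-5.33582881e-03  9.99983709e-01 -2.02747994e-03]
 [ 9.99985730e-01  5.33635171e-03  2.52584843e-04]
 [ 2.63400074e-04 -2.02610326e-03 -9.99997913e-01]]
```
View pics/w2.png

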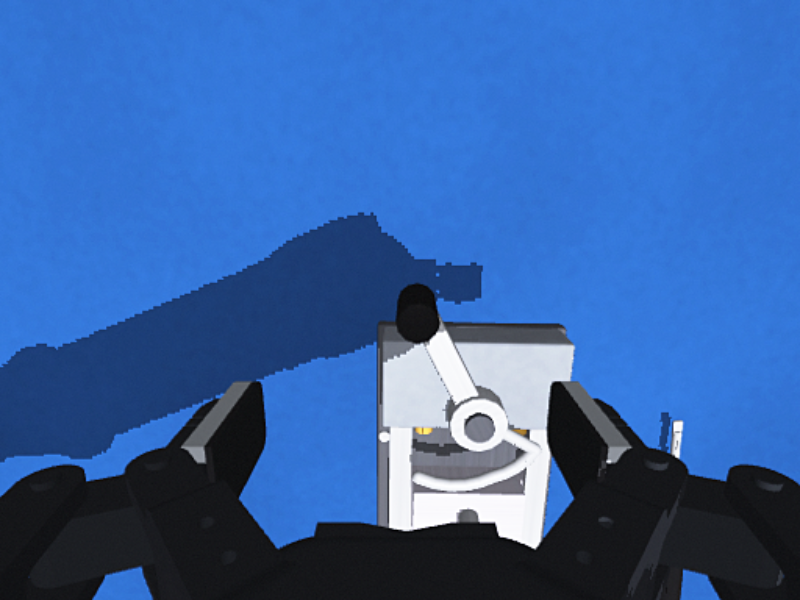

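The grip is at about (418,322) at its top, the hub at (480,426), and the stud at (467,515).

Run:
```python
from h import *
c=pickle.load(open("c1.pkl","rb"));print(c["T"][:3,3])
for u,z in(((418,322),.1),((480,426),.062),((574,345),.044),((384,427),.044),((467,515),.056)):print(u,ray(c,px("wrist",u),z))
```

```text
[0.55485644 0.28496181 0.32334495]
(418, 322) [0.56050862 0.21372199 0.1       ]
(480, 426) [0.60036537 0.13555323 0.062     ]
(574, 345) [0.65873916 0.18202632 0.044     ]
(384, 427) [0.54095471 0.12374188 0.044     ]
(467, 515) [0.59623445 0.06633074 0.056     ]
```

```bash
python3 inch.py '{"rows": [[0,0.002,0.058,0],[0,0,0.056,0],[0,0,0,0]]}'; python3 inch.py '{"rows": [[0,0,0,0],[0,0,0,0],[0,0,0,0],[0,0,0,0],[0,0,0,0],[0,0,0,0]]}' 0.005
```

```text
t: 1.32
position: [0.5597, 0.207, 0.0636]
tool_rot: [[0.002, 1.0, -0.008], [1.0, -0.002, -0.005], [-0.005, -0.008, -1.0]]
ft_force: [-0.3, 0.6, 0.8]
grip_width: 0.0851
gripper_force: 0.0
t: 2.08
position: [0.5625, 0.2105, 0.0691]
tool_rot: [[-0.0, 1.0, 0.002], [1.0, 0.0, 0.001], [0.001, 0.002, -1.0]]
ft_force: [-1.6, -0.3, 6.8]
grip_width: 0.0206
gripper_force: 58.3
```

```bash
python3 inch.py '{"rows": [[-0.007,-0.012,0,0],[-0.009,-0.010,0,0],[-0.0105,-0.009,0,0],[-0.0115,-0.007,0,0]]}'; python3 inch.py '{"rows": [[-0.0125,-0.005,0,0],[-0.013,-0.003,0,0],[-0.013,-0.001,0,0],[-0.003,0,0,0],[0,0,0,0],[0,0,0,0]]}'
```

```text
t: 2.58
position: [0.5269, 0.1767, 0.0692]
tool_rot: [[-0.006, 1.0, 0.008], [1.0, 0.006, 0.006], [0.006, 0.008, -1.0]]
ft_force: [7.2, 3.1, -2.1]
grip_width: 0.0203
gripper_force: 59.7
t: 3.32
position: [0.515, 0.1349, 0.069]
tool_rot: [[-0.008, 1.0, 0.002], [1.0, 0.008, 0.004], [0.004, 0.002, -1.0]]
ft_force: [-2.6, 6.4, 9.3]
grip_width: 0.0204
gripper_force: 60.1
```

```bash
python3 inch.py '{"rows": [[-0.004,0,0,0],[0,0,0,0],[0,0,0,0]]}';  python3 inch.py '{"rows": [[0.003,0,0,0],[0,0,0,0],[0,0,0,0]]}' 0.085;python3 inch.py '{"rows": [[0,0,-0.05,0],[0,0,-0.05,0],[0,0,-0.03,0]]}'
python3 - <<'E'
from bench import ctrl
import cv2,pickle
c=ctrl.capture("wrist");s=ctrl.sense();pickle.dump(c,open("c2.pkl","wb"));print(s["position"],s["tool_rot"])
cv2.imwrite("pics/w3.png",cv2.resize(c["pixels"],(800,600))[:,:,::-1])
E
```

```text
t: 3.7
position: [0.5148, 0.1303, 0.069]
tool_rot: [[-0.007, 1.0, 0.001], [1.0, 0.007, 0.004], [0.004, 0.001, -1.0]]
ft_force: [-3.4, 5.6, 10.1]
grip_width: 0.0203
gripper_force: 58.9
t: 4.08
position: [0.5149, 0.1288, 0.0672]
tool_rot: [[0.001, 1.0, -0.0], [1.0, -0.001, -0.001], [-0.001, -0.0, -1.0]]
ft_force: [-0.3, 0.5, -0.1]
grip_width: 0.0737
gripper_force: 0.0
t: 4.45
position: [0.5158, 0.1291, 0.1994]
tool_rot: [[0.001, 1.0, 0.002], [1.0, -0.001, 0.0], [0.0, 0.002, -1.0]]
ft_force: [-0.5, -0.9, -0.9]
grip_width: 0.0852
gripper_force: 0.0
[0.51769627 0.12958948 0.20245419] [[ 0.00133259  0.99996993  0.00764023]
 [ 0.9999967  -0.00134931  0.00218476]
 [ 0.002195    0.00763729 -0.99996843]]
```

View pics/w3.png

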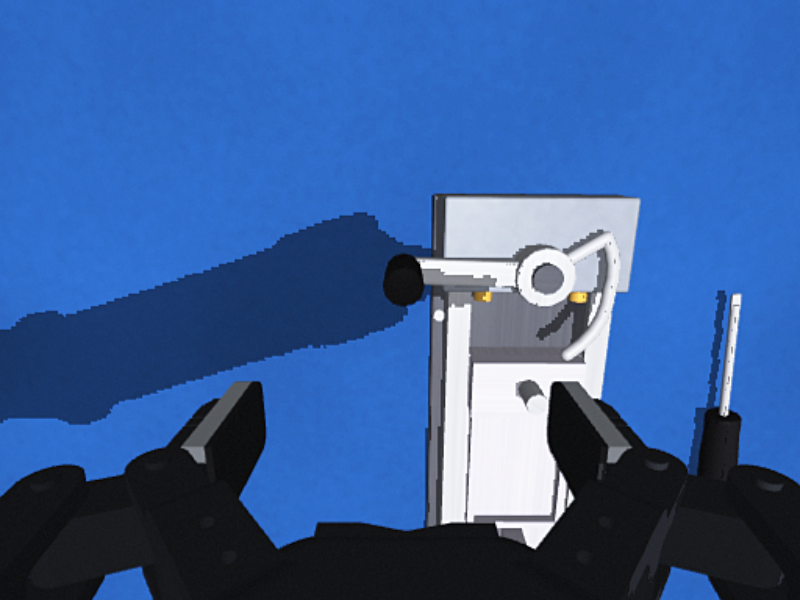

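The lever now points left: grip top (404,284), hub (546,277). The hook is swung clear to the right, and the stud top is at about (537,402). I'll check the angle.

Run:
```python
from h import *
c=pickle.load(open("c2.pkl","rb"))
W={}
for k,u,z in(("grip",(404,286),.1),("hub",(546,277),.062),("BL",(445,197),.044),("BR",(639,199),.044),("FR",(631,292),.044),("stud",(537,402),.056)):W[k]=ray(c,px("wrist",u),z);print(k,W[k])
e=W["grip"]-W["hub"];print(np.hypot(*e[:2]),"cam",np.arctan2(e[1],-e[0]))
e=W["BR"]-W["BL"];print(np.hypot(*e[:2]),"yaw",np.arctan2(e[1],e[0]))
```

```text
grip [0.51466573 0.14075569 0.1       ]
hub [0.59970338 0.13707868 0.062     ]
BL [0.5396567  0.18300101 0.044     ]
BR [0.65810046 0.18169996 0.044     ]
FR [0.66064937 0.12317692 0.044     ]
stud [0.60221586 0.05146531 0.056     ]
0.08511710083760335 cam 0.04321287428997208
0.11845090528825433 yaw -0.01098409128933257
```

```bash
python3 inch.py '{"rows": [[0.052,0,0,0],[0,0,0.06,0],[0,0,0.06,0],[0,0,0,0],[0,0,0,0]]}' 0; python3 inch.py '{"rows": [[-0.012,0,0,0],[-0.01,0,0,0],[0,0,0,0],[0,0,0,0]]}';python3 inch.py '{"rows": [[-0.004,0,0,0],[0,0,0,0],[0,0,0,0]]}'; python3 inch.py '{"rows": [[-0.004,0,0,0],[0,0,0,0],[0,0,0,0]]}'
```

```text
t: 5.12
position: [0.5159, 0.1813, 0.0785]
tool_rot: [[0.001, 1.0, 0.001], [1.0, -0.001, 0.0], [0.0, 0.001, -1.0]]
ft_force: [0.5, -0.3, 0.5]
grip_width: 0.0003
gripper_force: 0.0
t: 5.62
position: [0.5155, 0.159, 0.0781]
tool_rot: [[0.001, 1.0, 0.001], [1.0, -0.001, 0.0], [0.0, 0.001, -1.0]]
ft_force: [-0.1, 0.1, -1.0]
grip_width: 0.0001
gripper_force: 0.1
t: 6.0
position: [0.5154, 0.1589, 0.0779]
tool_rot: [[-0.003, 1.0, 0.002], [1.0, 0.003, 0.004], [0.004, 0.002, -1.0]]
ft_force: [-1.7, 6.2, 3.4]
grip_width: 0.0
gripper_force: 3.1
t: 6.38
position: [0.5154, 0.1587, 0.078]
tool_rot: [[-0.006, 1.0, 0.003], [1.0, 0.005, 0.008], [0.008, 0.003, -1.0]]
ft_force: [-1.9, 12.8, 2.9]
grip_width: 0.0001
gripper_force: 6.2
```

```bash
python3 inch.py '{"rows": [[0.012,0,0,0],[0,0,-0.06,0],[0,0,-0.06,0],[-0.05,-0.009,0,0],[-0.056,-0.009,0,0],[-0.056,-0.009,0,0],[-0.056,-0.009,0,0],[-0.056,-0.009,0,0],[-0.056,-0.009,0,0],[-0.056,-0.009,0,0]]}' 0.07; python3 inch.py '{"rows": [[-0.056,-0.009,0,0],[-0.056,-0.009,0,0],[-0.04,-0.009,0,0],[0,0,0,0],[0,0,0,0]]}'
python3 - <<'E'
from bench import ctrl
import cv2,pickle
c=ctrl.capture("wrist");s=ctrl.sense();pickle.dump(c,open("c3.pkl","wb"));print(s["position"],s["tool_rot"],s["qpos"])
cv2.imwrite("pics/w4.png",cv2.resize(c["pixels"],(800,600))[:,:,::-1])
E
```

```text
t: 7.62
position: [0.4505, -0.2247, 0.1971]
tool_rot: [[0.001, 1.0, -0.001], [1.0, -0.001, -0.0], [-0.0, -0.001, -1.0]]
ft_force: [0.6, 0.5, 0.6]
grip_width: 0.07
gripper_force: 0.0
t: 8.25
position: [0.4242, -0.3738, 0.1968]
tool_rot: [[0.0, 1.0, -0.002], [1.0, -0.0, 0.001], [0.001, -0.002, -1.0]]
ft_force: [-0.5, 0.7, -0.2]
grip_width: 0.0699
gripper_force: 0.0
[ 0.42479887 -0.37302796  0.19686216] [[-0.00127916  0.9999984  -0.00124872]
 [ 0.99999809  0.001281    0.00147783]
 [ 0.00147943 -0.00124683 -0.99999813]] [ 0.58632705  0.43716686  0.072799    2.00405264 -0.04824504  0.70385424
  0.69043094]
```

View pics/w4.png

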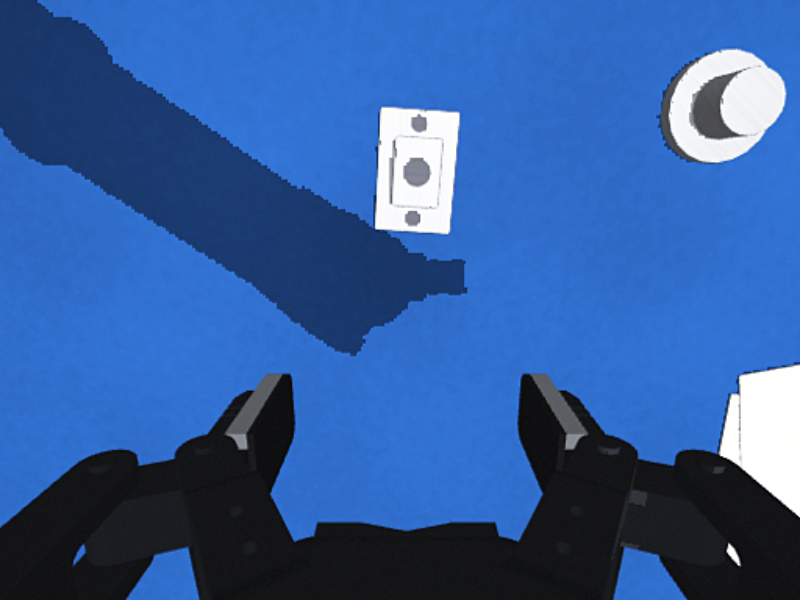

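The block shows slab-top corners (381,107), (460,112), (450,234) and (375,229), with the lug top centre at (417,172).

Run:
```python
from h import *
c=pickle.load(open("c3.pkl","rb"))
W=[ray(c,px("wrist",u),.022)[:2] for u in((381,107),(460,112),(450,234),(375,229))]
print(np.mean(W,0),ray(c,px("wrist",(417,172)),.052))
for i in range(4):e=W[(i+1)%4]-W[i];print(np.hypot(*e),np.arctan2(e[1],e[0]))
```

```text
[ 0.43034612 -0.30541615] [ 0.43008302 -0.30500012  0.052     ]
0.04897225741717274 -0.059145744453149476
0.07546051435129102 -1.6279604387069173
0.04969632944260342 3.075435371377914
0.07511410932869521 1.5040179136959495
```

```bash
python3 inch.py '{"rows": [[0.034,0.003,0.02,0],[0.034,0.003,0.03,0],[0,0,0.04,0.062],[0,0,0.05,0],[0,0,0.03,0],[0,0,0,0],[0,0,0,0]]}'
python3 -c "
from bench import ctrl
s=ctrl.sense();print(s['position'],s['tool_rot'])"
```

```text
t: 9.18
position: [0.4318, -0.306, 0.0282]
tool_rot: [[0.061, 0.998, 0.001], [0.998, -0.061, -0.0], [-0.0, 0.001, -1.0]]
ft_force: [0.4, -0.3, 1.3]
grip_width: 0.0701
gripper_force: 0.0
[ 0.43180295 -0.30599523  0.02819941] [[ 6.05369830e-02  9.98165464e-01  9.89723850e-04]
 [ 9.98165930e-01 -6.05367286e-02 -2.85030744e-04]
 [-2.24593201e-04  1.00516353e-03 -9.99999470e-01]]
```

```bash
python3 inch.py '{"rows": [[0,0,0,0],[0,0,0,0],[0,0,0,0],[0,0,0,0],[0,0,-0.03,0],[0,0,-0.05,-0.053],[0,0,-0.05,0],[0,0,-0.05,0]]}' 0.0;  python3 inch.py '{"rows": [[0.035,0.034,0,0],[0.035,0.034,0,0],[0.035,0.034,0,0],[0.035,0.034,0,0],[0.035,0.034,0,0],[0,0,0,0],[0,0,0,0],[0,0,0,0]]}'
python3 - <<'E'
from bench import ctrl
import cv2,pickle,numpy as np
c=ctrl.capture("wrist");s=ctrl.sense();pickle.dump(c,open("c4.pkl","wb"));print(s["position"],s["tool_rot"])
d=pickle.load(open("c0.pkl","rb"))["wrist"]["pixels"]
a=cv2.resize(d[90:270,80:220],(350,450),interpolation=cv2.INTER_CUBIC)
b=cv2.resize(c["pixels"][0:384,130:410],(438,600))
o=np.zeros((600,800,3),np.uint8);o[:450,:350]=a;o[:,356:794]=b
cv2.imwrite("pics/w5.png",o[:,:,::-1])
E
```

```text
t: 10.18
position: [0.4298, -0.3059, 0.2085]
tool_rot: [[0.009, 1.0, -0.001], [1.0, -0.009, 0.001], [0.001, -0.001, -1.0]]
ft_force: [0.5, -0.1, -5.2]
grip_width: 0.0268
gripper_force: 60.5
t: 11.18
position: [0.6007, -0.1347, 0.2069]
tool_rot: [[0.012, 1.0, -0.002], [1.0, -0.012, -0.001], [-0.001, -0.002, -1.0]]
ft_force: [-0.0, -0.5, -4.1]
grip_width: 0.0272
gripper_force: 60.7
[ 0.6010136  -0.13472627  0.20702037] [[ 1.17136403e-02  9.99930171e-01 -1.56320434e-03]
 [ 9.99931176e-01 -1.17146543e-02 -6.41131624e-04]
 [-6.59399253e-04 -1.55558677e-03 -9.99998573e-01]]
```

View pics/w5.png

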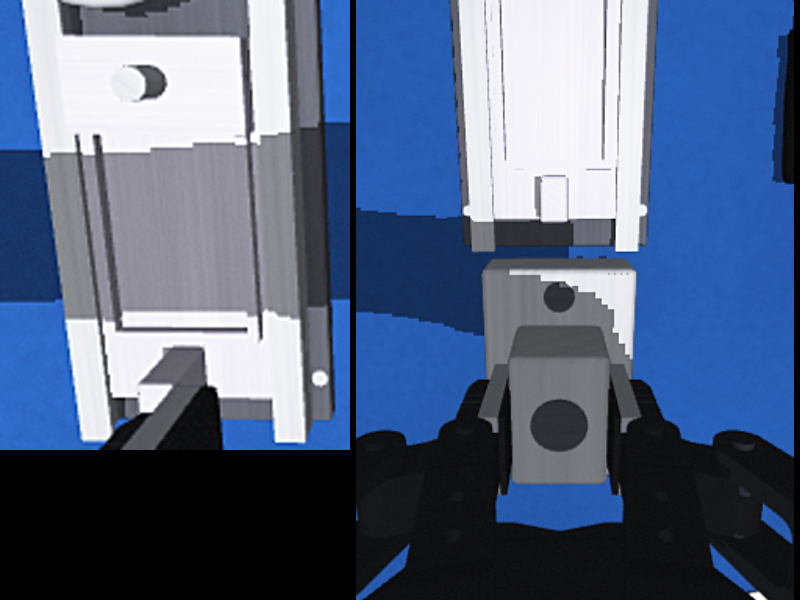

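In the left crop, the pocket's rear floor corners are at (120,327) and (248,327), and the head edge is at v≈135. The right view shows the held block straight in the grip, the fin top at cols 541–568, rows 178–221, and the rear rim at v≈168.

Run:
```python
from h import *
np.set_printoptions(precision=4,suppress=True)
c0=pickle.load(open("c0.pkl","rb"))["wrist"];c4=pickle.load(open("c4.pkl","rb"))
for k,u,z in(("RL",(120,327),.028),("RR",(248,327),.028),("headL",(98,135),.044),("rightrim",(247,140),.036),("rightrim2",(258,325),.036),("stud",(128,82),.056)):
  print("c0",k,ray(c0,(80+.4*u[0],90+.4*u[1]),z))
for k,u,z in(("finRL",(541,221),.074),("finRR",(568,221),.074),("finFL",(541,178),.074),("finFR",(568,178),.074),("rimL",(513,168),.036),("rimR",(611,168),.036),("railLend in",(493,250),.0335),("railRend in",(616,250),.0335),
 ("lugtop FL",(518,326),.2),("lug hole",(559,425),.233),("lug L",(510,420),.233),("lug R",(609,420),.233)):
  print("c4",k,ray(c4,(130+(u[0]-356)*280/438,u[1]*.64),z))
```

```text
c0 RL [ 0.5654 -0.0597  0.028 ]
c0 RR [ 0.6269 -0.0597  0.028 ]
c0 headL [0.5735 0.0335 0.044 ]
c0 rightrim [0.6349 0.0305 0.036 ]
c0 rightrim2 [ 0.6339 -0.0557  0.036 ]
c0 stud [0.5938 0.0561 0.056 ]
c4 finRL [ 0.5903 -0.093   0.074 ]
c4 finRR [ 0.6057 -0.0931  0.074 ]
c4 finFL [ 0.5908 -0.0693  0.074 ]
c4 finFR [ 0.6058 -0.0694  0.074 ]
c4 rimL [ 0.5719 -0.0636  0.036 ]
c4 rimR [ 0.6335 -0.0643  0.036 ]
c4 railLend in [ 0.5564 -0.1159  0.0335]
c4 railRend in [ 0.6381 -0.1168  0.0335]
c4 lugtop FL [ 0.587  -0.1143  0.2   ]
c4 lug hole [ 0.6004 -0.1319  0.233 ]
c4 lug L [ 0.5871 -0.1303  0.233 ]
c4 lug R [ 0.614  -0.1305  0.233 ]
```

```bash
python3 inch.py '{"rows": [[0.058,-0.002,0,0],[0.058,-0.0015,0,0],[0,0,0.05,0],[0,0,0.05,0],[0,0,0.02,0],[0,0,0,0],[0,0,0,0]]}'; python3 inch.py '{"rows": [[0,0,0.015,0],[0,0,0.01,0],[0,0,0.004,0],[0,0,0,0],[0,0,0,0],[0,0,0,0]]}'
python3 -c "
from bench import ctrl
s=ctrl.sense();print(s['position'],s['ft_force'])"
```

```text
t: 12.1
position: [0.6011, -0.0178, 0.0884]
tool_rot: [[0.01, 1.0, 0.002], [1.0, -0.01, -0.0], [-0.0, 0.002, -1.0]]
ft_force: [0.6, -1.0, -3.9]
grip_width: 0.0268
gripper_force: 60.6
t: 12.85
position: [0.6004, -0.017, 0.0586]
tool_rot: [[0.009, 1.0, 0.001], [1.0, -0.009, -0.0], [-0.0, 0.001, -1.0]]
ft_force: [-0.6, 0.2, -4.0]
grip_width: 0.0267
gripper_force: 60.9
[ 0.60038391 -0.01701416  0.05860801] [-0.59871042  0.22383137 -3.9840861 ]
```

```bash
python3 inch.py '{"rows": [[0,0,0.003,0],[0,0,0,0],[0,0,0,0]]}'; python3 inch.py '{"rows": [[0,0,0.002,0],[0,0,0,0],[0,0,0,0]]}'
```

```text
t: 13.22
position: [0.6007, -0.017, 0.0566]
tool_rot: [[0.009, 1.0, 0.001], [1.0, -0.009, 0.0], [0.0, 0.001, -1.0]]
ft_force: [-1.3, 0.3, 5.2]
grip_width: 0.0268
gripper_force: 62.1
t: 13.6
position: [0.6007, -0.017, 0.0565]
tool_rot: [[0.009, 1.0, 0.001], [1.0, -0.009, 0.0], [0.0, 0.001, -1.0]]
ft_force: [-5.0, -0.2, 19.5]
grip_width: 0.0273
gripper_force: 64.0
```

```bash
python3 inch.py '{"rows": [[0,0,-0.0025,0],[0,0,0,0]]}'; python3 inch.py '{"rows": [[0,0,0,0],[0,0,0,0],[0,0,0,0],[0,0,-0.03,0],[0,0,-0.04,0],[-0.032,-0.001,0,0],[-0.032,-0.001,0,0],[0,0,0,0],[0,0,0,0]]}' 0.055
python3 - <<'E'
from bench import ctrl
import pickle
c=ctrl.capture("wrist");s=ctrl.sense();pickle.dump(c,open("c5.pkl","wb"));print(s["position"],s["tool_rot"][0])
E
```

```text
t: 13.85
position: [0.6006, -0.017, 0.0566]
tool_rot: [[0.009, 1.0, 0.001], [1.0, -0.009, 0.0], [0.0, 0.001, -1.0]]
ft_force: [-1.6, -0.2, 7.5]
grip_width: 0.027
gripper_force: 62.3
t: 14.98
position: [0.5975, -0.0802, 0.1256]
tool_rot: [[0.009, 1.0, -0.0], [1.0, -0.009, 0.001], [0.001, -0.0, -1.0]]
ft_force: [0.6, 0.0, 0.7]
grip_width: 0.0552
gripper_force: 0.0
[ 0.59757665 -0.07952729  0.12557633] [ 7.50598038e-03  9.99971792e-01 -2.74456341e-04]
```

```bash
python3 inch.py '{"rows": [[0,0,0.04,0],[0,0,0.042,0],[0,0,0,0],[0,0,0,0]]}'; python3 inch.py '{"rows": [[0,0,0,0],[0,0,0,0],[0,0,0,0],[0,0,0,0],[0,0,0,0]]}' 0.0;  python3 inch.py '{"rows": [[0.01,0,0,0],[0.01,0,0,0],[0.01,0,0,0],[0,0,0,0],[0,0,0,0]]}'
```

```text
t: 15.52
position: [0.5984, -0.0801, 0.0446]
tool_rot: [[0.008, 1.0, 0.001], [1.0, -0.008, 0.0], [0.0, 0.001, -1.0]]
ft_force: [-0.1, -0.4, -0.4]
grip_width: 0.0552
gripper_force: 0.0
t: 16.15
position: [0.5983, -0.0811, 0.0453]
tool_rot: [[0.008, 1.0, 0.002], [1.0, -0.008, -0.0], [-0.0, 0.002, -1.0]]
ft_force: [-1.0, -0.2, 6.7]
grip_width: 0.0153
gripper_force: 60.9
t: 16.77
position: [0.599, -0.0518, 0.0453]
tool_rot: [[0.01, 1.0, 0.003], [1.0, -0.01, -0.001], [-0.001, 0.003, -1.0]]
ft_force: [0.9, -2.0, 6.5]
grip_width: 0.0151
gripper_force: 60.8
```

```bash
for i in 1; do python3 inch.py '{"rows": [[0.006,0,0,0],[0,0,0,0],[0,0,0,0]]}'; done; python3 inch.py '{"rows": [[0.003,0,0,0],[0,0,0,0],[0,0,0,0]]}'; python3 inch.py '{"rows": [[0.003,0,0,0],[0,0,0,0],[0,0,0,0]]}'
```

```text
t: 17.15
position: [0.599, -0.047, 0.0453]
tool_rot: [[0.011, 1.0, 0.003], [1.0, -0.011, -0.002], [-0.002, 0.003, -1.0]]
ft_force: [-1.7, -2.8, 6.5]
grip_width: 0.015
gripper_force: 60.7
t: 17.52
position: [0.599, -0.0447, 0.0453]
tool_rot: [[0.011, 1.0, 0.003], [1.0, -0.011, -0.003], [-0.003, 0.003, -1.0]]
ft_force: [-0.5, -4.6, 6.5]
grip_width: 0.0151
gripper_force: 60.7
t: 17.9
position: [0.599, -0.0419, 0.0453]
tool_rot: [[0.011, 1.0, 0.003], [1.0, -0.011, -0.003], [-0.003, 0.003, -1.0]]
ft_force: [0.1, -4.9, 6.2]
grip_width: 0.0153
gripper_force: 60.7
```

```bash
python3 inch.py '{"rows": [[0.003,0,0,0],[0,0,0,0],[0,0,0,0]]}'; python3 inch.py '{"rows": [[0.003,0,0,0],[0,0,0,0],[0,0,0,0]]}'
```

```text
t: 18.27
position: [0.599, -0.0395, 0.0453]
tool_rot: [[0.012, 1.0, 0.003], [1.0, -0.012, -0.003], [-0.003, 0.003, -1.0]]
ft_force: [0.1, -4.4, 5.9]
grip_width: 0.0151
gripper_force: 60.7
t: 18.65
position: [0.5989, -0.0379, 0.0453]
tool_rot: [[0.013, 1.0, 0.002], [1.0, -0.013, -0.005], [-0.005, 0.003, -1.0]]
ft_force: [-0.5, -6.2, 5.5]
grip_width: 0.0155
gripper_force: 60.7
```

```bash
python3 inch.py '{"rows": [[0.003,0,0,0],[0,0,0,0],[0,0,0,0]]}'; python3 inch.py '{"rows": [[0.002,0,0,0],[0,0,0,0],[0,0,0,0]]}'
python3 - <<'E'
from bench import ctrl
import pickle
d={n:ctrl.capture(n) for n in("wrist","scene","side")};pickle.dump(d,open("c6.pkl","wb"));print(ctrl.sense()["position"])
E
```

```text
t: 19.02
position: [0.5989, -0.0363, 0.0453]
tool_rot: [[0.014, 1.0, 0.002], [1.0, -0.014, -0.006], [-0.006, 0.003, -1.0]]
ft_force: [0.2, -9.4, 5.5]
grip_width: 0.0152
gripper_force: 60.7
t: 19.4
position: [0.5988, -0.0354, 0.0453]
tool_rot: [[0.014, 1.0, 0.002], [1.0, -0.014, -0.007], [-0.007, 0.002, -1.0]]
ft_force: [-0.7, -11.2, 5.6]
grip_width: 0.0153
gripper_force: 60.7
[ 0.5987646  -0.03536047  0.04532393]
```

```bash
python3 inch.py '{"rows": [[-0.002,0,0,0],[0,0,0,0],[0,0,0,0],[0,0,0,0],[0,0,-0.05,0],[0,0,-0.05,0],[0,0,0,0]]}' 0.045; python3 inch.py '{"rows": [[0.045,-0.022,0,0],[0.045,-0.022,0,0],[0.045,-0.022,0,0],[0.0405,-0.019,0,0],[0,0,0,0],[0,0,0,0]]}' 0.085
python3 - <<'E'
from bench import ctrl
import pickle
d={n:ctrl.capture(n) for n in("wrist","scene","side")};pickle.dump(d,open("c7.pkl","wb"));s=ctrl.sense();print(s["position"],s["tool_rot"][0])
E
```

```text
t: 20.42
position: [0.6012, -0.0297, 0.1478]
tool_rot: [[0.009, 1.0, 0.009], [1.0, -0.009, 0.0], [0.0, 0.009, -1.0]]
ft_force: [0.2, 0.8, -0.4]
grip_width: 0.0448
gripper_force: 0.0
t: 21.18
position: [0.5143, 0.1458, 0.1431]
tool_rot: [[0.009, 1.0, -0.001], [1.0, -0.009, -0.001], [-0.001, -0.001, -1.0]]
ft_force: [-0.2, 0.1, -0.1]
grip_width: 0.0847
gripper_force: 0.0
[0.51506379 0.14447559 0.14351331] [ 1.18489458e-02  9.99929787e-01 -1.55719324e-04]
```

```bash
python3 inch.py '{"rows": [[-0.0065,0,0.02,0],[0,0,0.05,0],[0,0,0.004,0],[0,0,0,0]]}'; python3 inch.py '{"rows": [[0,0,0,0],[0,0,0,0],[0,0,0,0],[0,0,0,0],[0,0,0,0],[0,0,0,0]]}' 0.005
```

```text
t: 21.82
position: [0.515, 0.139, 0.0702]
tool_rot: [[0.01, 1.0, 0.0], [1.0, -0.01, -0.0], [-0.0, 0.0, -1.0]]
ft_force: [0.2, 0.2, 0.7]
grip_width: 0.0846
gripper_force: 0.0
t: 22.58
position: [0.5146, 0.14, 0.0706]
tool_rot: [[0.009, 1.0, 0.0], [1.0, -0.009, 0.0], [0.0, 0.0, -1.0]]
ft_force: [-0.6, -0.5, 4.2]
grip_width: 0.0206
gripper_force: 58.4
```

```bash
python3 inch.py '{"rows": [[0.0135,0.001,0,0],[0.013,0.003,0,0],[0.0125,0.0055,0,0],[0,0,0,0]]}'; python3 inch.py '{"rows": [[0.0115,0.007,0,0],[0.01,0.009,0,0],[0.0085,0.0105,0,0],[0,0,0,0]]}'
```

```text
t: 23.08
position: [0.5222, 0.1787, 0.0704]
tool_rot: [[0.011, 1.0, -0.005], [1.0, -0.011, -0.001], [-0.001, -0.005, -1.0]]
ft_force: [-4.6, -0.0, 8.9]
grip_width: 0.0201
gripper_force: 59.1
t: 23.58
position: [0.5463, 0.2151, 0.0704]
tool_rot: [[0.005, 1.0, -0.008], [1.0, -0.005, 0.006], [0.006, -0.008, -1.0]]
ft_force: [-8.6, 8.8, 9.7]
grip_width: 0.0188
gripper_force: 58.3
```

```bash
python3 inch.py '{"rows": [[0,0,0,0],[0,0,0,0]]}'
python3 - <<'E'
from bench import ctrl
import cv2,pickle,numpy as np
d={n:ctrl.capture(n) for n in("scene","side","wrist")};pickle.dump(d,open("c8.pkl","wb"))
s=ctrl.sense();print(s["position"],s["ft_force"],s["wrist_torque"])
a=cv2.resize(d["scene"]["pixels"][130:250,190:330],(700,600),interpolation=cv2.INTER_CUBIC)
b=cv2.resize(d["wrist"]["pixels"][200:384,130:410],(0,0),fx=1.4,fy=1.4)
o=np.zeros((600,800,3),np.uint8);o[:,:]=0
a=cv2.resize(d["scene"]["pixels"][130:240,190:320],(400,338),interpolation=cv2.INTER_CUBIC)
e=cv2.resize(d["side"]["pixels"][150:260,230:360],(400,338),interpolation=cv2.INTER_CUBIC)
o[:338,:400]=a;o[:338,400:]=e;o[340:340+257,:392]=b[:257]
f=cv2.resize(pickle.load(open("c7.pkl","rb"))["wrist"]["pixels"][200:384,130:410],(0,0),fx=1.4,fy=1.4);o[340:597,400:792]=f[:257]
cv2.imwrite("pics/w6.png",o[:,:,::-1])
E
```

```text
t: 23.82
position: [0.5463, 0.215, 0.0705]
tool_rot: [[0.005, 1.0, -0.007], [1.0, -0.005, 0.006], [0.006, -0.007, -1.0]]
ft_force: [-7.6, 9.6, 9.0]
grip_width: 0.0193
gripper_force: 58.4
[0.54631135 0.21502564 0.07046077] [-7.63799818  9.4308905   9.07544118] [ 1.96246919  1.93869176 -0.26596324]
```

View pics/w6.png

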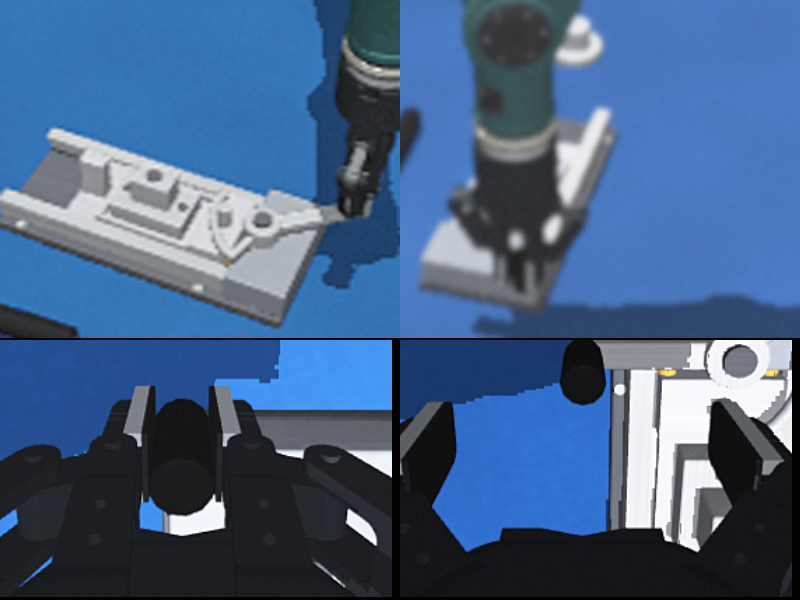

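The block lies flat in the pocket, the pallet is at the buffers, and the hook is on the stud. The grip has slid towards the pads' -y edge, so I'll re-grip.

```bash
python3 inch.py '{"rows": [[0,0,0,0],[0,0,0,0],[0,0,0,0],[0,0,0,0]]}' 0.06
python3 - <<'E'
from bench import ctrl
from h import *
s=ctrl.sense();print(s["position"],s["tool_rot"])
c=ctrl.capture("wrist");pickle.dump(c,open("c9.pkl","wb"))
d=pickle.load(open("c8.pkl","rb"))["wrist"]
print(ray(d,(130+182/1.4,200+(487-340)/1.4),.1),d["T"][:3,3])
E
```

```text
t: 24.48
position: [0.5515, 0.2077, 0.0697]
tool_rot: [[0.01, 1.0, 0.0], [1.0, -0.01, -0.001], [-0.001, 0.0, -1.0]]
ft_force: [-1.0, 0.2, 0.0]
grip_width: 0.0603
gripper_force: 0.0
[0.55147629 0.20766442 0.06972716] [[ 1.00914639e-02  9.99949057e-01  2.11615130e-04]
 [ 9.99948901e-01 -1.00913354e-02 -5.99717549e-04]
 [-5.97551519e-04  2.17656345e-04 -9.99999798e-01]]
[0.54612596 0.20382271 0.1       ] [0.54720392 0.28402353 0.21398329]
```

```bash
python3 inch.py '{"rows": [[-0.004,-0.0055,0,0],[0,0,0,0],[0,0,0,0]]}'; python3 inch.py '{"rows": [[0,0,0,0],[0,0,0,0],[0,0,0,0],[0,0,0,0],[0,0,0,0]]}' 0.005; python3 inch.py '{"rows": [[0.007,0.010,0,0.142],[0.007,0.010,0,0.142],[0,0,0,0],[0,0,0,0]]}'
```

```text
t: 24.9
position: [0.5455, 0.2044, 0.0698]
tool_rot: [[0.009, 1.0, -0.0], [1.0, -0.009, -0.0], [-0.0, -0.0, -1.0]]
ft_force: [-0.0, 0.3, 0.2]
grip_width: 0.0598
gripper_force: 0.0
t: 25.52
position: [0.5459, 0.2046, 0.07]
tool_rot: [[0.009, 1.0, 0.001], [1.0, -0.009, 0.0], [0.0, 0.001, -1.0]]
ft_force: [0.1, -0.6, 2.6]
grip_width: 0.0203
gripper_force: 58.6
t: 26.02
position: [0.5673, 0.2169, 0.0701]
tool_rot: [[0.287, 0.958, 0.002], [0.958, -0.287, 0.001], [0.001, 0.002, -1.0]]
ft_force: [1.9, -0.0, 2.9]
grip_width: 0.0205
gripper_force: 58.9
```

```bash
python3 inch.py '{"rows": [[0.007,0.010,0,0.142],[0.007,0.010,0,0.142],[0,0,0,0],[0,0,0,0]]}'; python3 inch.py '{"rows": [[0.007,0.010,0,0.142],[0,0,0,0],[0,0,0,0],[0,0,0,0]]}'
```

```text
t: 26.52
position: [0.5911, 0.2228, 0.0701]
tool_rot: [[0.544, 0.839, 0.002], [0.839, -0.544, 0.001], [0.002, 0.002, -1.0]]
ft_force: [3.3, 0.3, 2.1]
grip_width: 0.0205
gripper_force: 59.1
t: 27.02
position: [0.6032, 0.2231, 0.0701]
tool_rot: [[0.658, 0.753, 0.002], [0.753, -0.658, 0.0], [0.002, 0.001, -1.0]]
ft_force: [4.7, 1.1, 3.0]
grip_width: 0.0204
gripper_force: 59.2
```

```bash
python3 inch.py '{"rows": [[0.0025,0.0035,0,0.04],[0,0,0,0],[0,0,0,0]]}'; python3 inch.py '{"rows": [[0.0025,0.0035,0,0.04],[0,0,0,0],[0,0,0,0]]}'
```

```text
t: 27.4
position: [0.6044, 0.223, 0.07]
tool_rot: [[0.685, 0.728, -0.004], [0.728, -0.685, -0.001], [-0.004, -0.003, -1.0]]
ft_force: [-0.8, -0.4, 7.8]
grip_width: 0.0205
gripper_force: 59.9
t: 27.78
position: [0.6039, 0.2225, 0.0699]
tool_rot: [[0.715, 0.699, -0.014], [0.7, -0.715, -0.001], [-0.011, -0.01, -1.0]]
ft_force: [-7.6, 0.2, 14.4]
grip_width: 0.0202
gripper_force: 61.1
```

```bash
python3 inch.py '{"rows": [[-0.002,-0.003,0,-0.04],[0,0,0,0]]}'; python3 inch.py '{"rows": [[0,0,0,0],[0,0,0,0],[0,0,0,0],[0,0,0,0],[0,0,-0.04,0],[0,0,-0.05,0],[0,0,-0.05,0],[0,0,0,0],[0,0,0,0]]}' 0.06
python3 - <<'E'
from bench import ctrl
from h import *
d={n:ctrl.capture(n) for n in("scene","side","wrist")};pickle.dump(d,open("c10.pkl","wb"))
import cv2
g=d["wrist"]["pixels"]
# dark round grip: darkest blob in the picture above the gripper body
m=(g.max(2)<45).astype(np.uint8);m[330:]=0
n,l,st,ce=cv2.connectedComponentsWithStats(m)
for i in range(1,n):
    if st[i,4]>60:print(st[i],ce[i],ray(d["wrist"],ce[i],.09))
s=ctrl.sense();print(s["position"],s["tool_rot"][0],s["t"])
E
```

```text
t: 28.02
position: [0.6028, 0.2226, 0.0699]
tool_rot: [[0.689, 0.725, -0.009], [0.725, -0.689, -0.0], [-0.007, -0.006, -1.0]]
ft_force: [-3.8, -0.2, 11.4]
grip_width: 0.0205
gripper_force: 60.4
t: 29.15
position: [0.6068, 0.2229, 0.2095]
tool_rot: [[0.688, 0.726, -0.001], [0.726, -0.688, -0.0], [-0.001, -0.001, -1.0]]
ft_force: [0.3, 0.3, 0.2]
grip_width: 0.0602
gripper_force: 0.0
[282 163  40  35  69] [301.15942029 180.39130435] [0.63753902 0.20478729 0.09      ]
[245 175  25  33 667] [257.17241379 191.63118441] [0.60262407 0.2238324  0.09      ]
[ 467  203   45   58 1205] [492.84979253 227.7659751 ] [0.73520599 0.05124116 0.09      ]
[  22  237  178   93 7466] [129.51111706 301.2164479 ] [0.43444232 0.2292375  0.09      ]
[ 321  238  177   92 6993] [389.81138281 300.54997855] [0.62076652 0.05407094 0.09      ]
[0.60619935 0.22264842 0.20806149] [ 0.68811079  0.72559885 -0.00314022] 29.3
```

```bash
python3 -c "
from bench import ctrl
print(ctrl.close_job())"
```

```text
the job is handed in; nothing more can be done
None
```

I handed the job in at about 29 s: lever opened to its stop, block flat in the pocket, pallet slid to the buffers, and lever turned to its locked stop and released. I read the final lock from lever force and position and did not measure the remaining pallet-to-dock gap; the flange, screwdriver and jar were not handled.

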